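# Put the gap gauge and the wire brush away in the sloping tool tray

### The arm

A 6-joint arm with a two-finger parallel gripper is mounted at the origin on the work surface. World frame = base frame: x ahead of the robot, y to its left, z up, the work surface at z = 0. Lengths are in mm, angles in rad, forces in N, time in s.
With the tool pointing down it reaches from about 400 to 925 mm from the base axis. Payload 12.5 kg.
Tool frame: the origin (TCP) lies on the front face of the gripper's body, between the roots of the fingers; the fingertips stand 78 mm ahead of it and the grasp point (between the pads) lies 59 mm ahead of it (env.nose_length is the distance from the TCP to the fingertips, in mm); z points along the fingers, y is the line along which they close (so a half turn about z gives the same grasp; the last joint's range is limited). The gripper opens to 95 mm and grips with 3 to 60 N. Pads are 20 mm wide; open, the fingers measure 119 mm over their backs; the gripper's body (75 mm by 180 mm) begins 59 mm behind the grasp point.
Start: joints at [-1.364, 0.491, 1.559, -0, 1.092, -0.106], TCP at [192.349, -594.676, 292.261] pointing down, gripper open.
Joint ranges: [-3.1, 3.1], [-0.84, 2.19], [0.05, 2.79], [-1.13, 4.28], [0.06, 2.93], [-2.69, 2.69]. Speed limits (rad/s): [2.22, 2.22, 2.79, 3.14, 3.14, 3.14].

### API

Orientations are given as [roll, pitch, yaw] about the fixed x, y, z axes, in that order (R = Rz(yaw) Ry(pitch) Rx(roll)).
In Python, from cell import env gives the robot as it stands.
- The arm moves only by the tool jog_arm, never from a script. Its argument "motion" is a list of rows, each a list of 7 numbers: the turn, a rotation vector about the tool's x, y, z in degrees, then the shift along the tool's x, y, z in mm, then the finger opening in mm, from 0 to 95.1. In form: [[wx, wy, wz, x, y, z, hand], ...]. A call has 1 to 10 rows; each row shifts and turns the commanded pose from where the row before left it, along the tool's axes as they then stand; what a row does not reach is not made up. A row lasts 1/8 s, in which the tool goes at most 62.5 mm and 10.7 degrees, less where a joint would pass 70% of its speed; a pose out of reach is approached as far as the arm can. A call is refused whole if a number of a shift passes 62.5 or a number of a turn 10.7, either way. A call with a gripper value outside its range is refused whole. The fingers move at their own pace and stop on an object; the grip force is fixed at half the most. Time passes only in rows, so rows that do not move let the fingers close. It gives the time, the measured TCP pose, the force, the opening and the grip force at its end, in the units of the state.
- env.state(): the state, without advancing time (a new reading comes with each control period).
- env.read_camera(name): name is "scene" or "top" or "wrist"; returns a dict with "color" (400x640x3 uint8, red, green, blue), "z_map" (400x640 float32, mm along the optical axis (not along the pixel's ray), 0 where there is no reading), "camera_matrix" (3x3 intrinsics, pixels), "k1" (the pictures are not rectified: a ray, as slopes to the right and down, at radius r is drawn at 1 + k1 r^2 times it, then the intrinsics apply), "world_to_cam" (4x4, takes a point from world to camera coordinates). Camera axes: x right, y up, looking along -z (the intrinsics and any distortion apply to the point x, -y, -z); pixel columns grow to the right and rows downward; lengths in mm; the calibration is good to about 2 mm. A picture is of the moment at which its call begins.
- env.job_done(): hands the job in; it is judged then, once.
Trained networks look in the newest picture that a camera, given by its name, has taken for a name from the list of things; names that differ only in an ending like _2 or _b are one class to them, and where a whole thing is asked for, a point or a joint stands for the part that bears it (a point fixed in the world has none). Each returns a list of dicts, best first, with "score" (0 to 1); they miss things now and then, are a little off and sometimes report something else, mostly with a low value. They report only what shows in the picture. A call takes as long as a camera call. They do not tell look-alikes from the thing itself.
- env.recognise(camera, thing): "location" ([column, row] in pixels, amid what is visible of it).
The state is a dict: "t": time; "joints": joint angles; "qvel": joint speeds; "tau": joint torques, N m; "eef_pos": TCP position; "tcp_rot": TCP orientation; "ft_force": force on the tool from outside, world axes, zero at the start; "moment": the same for the moment, N m; "opening": opening from 0.0 (shut) to 1.0 (fully open); "grip_force": force on a finger pad.
Only numpy, scipy, OpenCV 4.12 (cv2) and the standard library are available. Lean on these libraries where they do the work, as an engineer would, in place of code of your own. Each camera call takes 0.05 s, during which the arm holds its last target. There are 200 camera calls.

### The job

Put both tools away in the blue sloping tray, each lying flat on the floor of its own compartment with its front end pointing downhill: the gap gauge with its toe tucked under the steel keeper strap, pushed in against the sprung stop hidden below it until its heel goes down fully behind the ledge, and the wire brush bristles down in its pocket with the scraper downhill. Lay them in, do not drop them, and leave the pipe spool, the can and the square where they are.

Things in the scene. Friction and masses are not known exactly. Their poses are not given: they have to be found in the camera images.
- bed: The sloping top of the blue steel tool tray (fixed, stands on the table). 214 x 182 mm plate tilted 25 deg: its high end is on the robot's side, it faces away. Origin: in the middle of its upper face, 66 mm above the table; x points uphill (roughly towards the robot), y across, z square to the plate, up. Gauge lane at -y, brush pocket at +y, 88 mm between centre lines.
- gauge_lane (a point): Point on the yellow floor of the gauge lane where the stowed gauge's origin belongs (axes as the bed). Lane 46 mm wide between walls 10 high, 5 thick. Uphill: ledge 10 high, inner face at x = +76. Downhill: keeper strap bridges the lane, x = -82 to -52, underside 16, top 20 above the floor; under it the sprung stop, face at x = -68 when free, so the gauge fits only with it pushed back 6 mm.
- brush_lane (a point): Floor of the brush pocket (axes as the bed; black floor), centre of the pocket to 2 mm. Inside 54 mm wide, from x = -76 to x = +79 mm. Side walls and low end wall 12 mm high (the brush's scraper passes over the low wall); uphill end wall 36 mm high. Walls 5 mm thick.
- stop (a joint): Red sprung stop under the keeper strap: travel in m, 0 = free, 0.016 = fully pushed downhill. About 1.8 N to start, 9 N fully pushed. Its face is 42 mm wide, 1 to 12 mm above the lane floor.
- gauge: Gap gauge: flat steel blade 150 x 40 x 6 mm with a yellow plastic grip rib standing on its middle, 70 mm long (along x), 14 mm wide (y), from 6 to 46 mm above the underside. 0.33 kg. Origin: centre of the underside; x along the blade, z up. The toe (black graduations) is the -x end, the heel (red band) the +x end. Starts flat on the table, toe roughly away from the robot.
- gauge_toe (a point): Middle of the toe edge of the gauge, 75 mm from its origin in -x, 3 mm above the underside.
- brush: Wire brush: wooden block 150 x 50 x 20 mm (22 to 42 mm above the underside) over brass-coloured bristles 144 x 46 x 22 mm. 0.32 kg. Origin: centre of the bristles' underside; x along the brush, z up. A steel scraper 36 mm wide, 4 mm thick sticks out 20 mm from the block at its -x end (front). Starts bristles down on the table, scraper roughly away from the robot.
- brush_nose (a point): Middle of the front edge of the brush's scraper, 95 mm from its origin in -x, 30 mm above the underside.
- spool: Bystander: grey flanged pipe spool standing on end, flanges 130 mm across, 100 mm tall, 3 kg. Origin: centre of its underside.
- can: Bystander: tin can 80 mm across, 85 mm high, with two markers standing in it (to 145 mm). Origin: centre of its underside.
- square: Bystander: try square (wooden stock, steel blade) lying flat beyond the tray: stock 100 x 22 x 14 mm, blade 110 x 24 x 4 mm. Origin: centre of the underside of its stock.
Not all that is in view belongs to the job. Of the things that look like the brush, the larger one is meant. Several things have the shape of the gauge; the one meant has the colours described above.

How it is judged:
By the outcome, as a careful person would: the job done as asked, in the order asked, and still so for the second after the job is handed in, with the robot touching nothing.
It also fails if it takes over 62 s, if anything falls off the work surface, if the arm or the gripper's body presses on something with over 40 N, if the wrist force passes 120 N, or if a joint passes its speed limit or range.

## Working session

There is one attempt and no reset: what is moved stays moved. The work goes in short steps, Python scripts to look and compute and a tool call to move; the robot and the scene stay as the last step left them, time stands still between calls to the robot, and variables do not carry over. Pictures are saved under pics/ and viewed, at most 12 in all, crops included, and the job is handed in when it is done.

Besides the shell and the picture viewer there is one more tool, called after "Emit:" as a command line: name --pt "numbers of a row" for each row, then --argument value for the rest. jog_arm: Moves the arm, as the interface text tells. Its arguments: {"type":"object","properties":{"motion":{"type":"array"}},"required":["motion"]}

```bash
mkdir -p pics; ls; cat > h.py <<'E'
import numpy as np, cv2
from cell import env
from scipy.spatial.transform import Rotation as R
def shot(n,f=None):
    d=env.read_camera(n)
    if f: cv2.imwrite('pics/'+f,d['color'][:,:,::-1])
    return d
def cloud(d):
    K=np.array(d['camera_matrix']);k1=d['k1'];z=d['z_map'];h,w=z.shape
    u,v=np.meshgrid(np.arange(w),np.arange(h))
    p=cv2.undistortPoints(np.stack([u,v],-1).reshape(-1,1,2).astype(np.float64),K,np.array([k1,0,0,0,0.])).reshape(h,w,2)
    P=np.stack([p[...,0]*z,-p[...,1]*z,-z],-1)
    T=np.linalg.inv(np.array(d['world_to_cam']))
    W=P@T[:3,:3].T+T[:3,3]
    W[z==0]=np.nan
    return W
E
python3 - <<'E'
from h import *
for n in['top','scene']:
    d=shot(n,n+'0.png');W=cloud(d);np.savez(n+'0.npz',W=W,c=d['color'])
    for t in['gauge','brush','bed','spool','can','square']:
        for r in env.recognise(n,t):
            c,q=map(int,r['location']);print(n,t,r['score'],c,q,W[q,c].round())
print(env.state())
E
```

```text
pics
top gauge 0.63 467 255 [ 378. -469.   13.]
top gauge 0.57 422 237 [ 438. -324.   13.]
top brush 0.78 178 243 [423. 480.  34.]
top bed 0.66 326 213 [515.  -4.  61.]
top spool 0.76 241 149 [719. 269. 103.]
top can 0.68 410 156 [ 702. -283.   68.]
top square 0.71 228 221 [493. 317.  42.]
top square 0.66 322 134 [798.   7.   5.]
scene gauge 0.75 232 141 [ 477. -324.   39.]
scene brush 0.68 439 191 [496. 321.  40.]
scene brush 0.63 495 188 [435. 483.  33.]
scene bed 0.85 326 169 [521.  -7.  59.]
scene bed 0.66 236 140 [ 455. -323.   20.]
scene spool 0.62 414 256 [748. 273.  99.]
scene can 0.62 209 200 [ 714. -287.   66.]
scene can 0.29 440 192 [500. 324.  41.]
scene square 0.62 305 262 [792.  10.   5.]
{'t': 0.7, 'joints': array([-1.36360753e+00,  4.90872118e-01,  1.55888067e+00,  3.55458314e-05,
        1.09169227e+00, -1.05578930e-01]), 'qvel': array([-0.00024505,  0.00014163, -0.00014067, -0.00145778,  0.00029146,
        0.00200639]), 'tau': array([-2.08625745e-03, -6.12345457e+01, -2.58407593e+01,  6.92510046e-02,
        4.43622423e-02,  6.15010276e-05]), 'eef_pos': array([ 192.35200177, -594.68315784,  292.28494046]), 'tcp_rot': array([ 3.14144256e+00, -1.58165844e-05,  3.12751344e-01]), 'ft_force': array([-0.63053076, -0.13992526, -0.51414026]), 'moment': array([ 0.04264921, -0.00558651, -0.03850821]), 'grip_force': 0.0, 'opening': 1.0036833694024843}
```

View pics/top0.png

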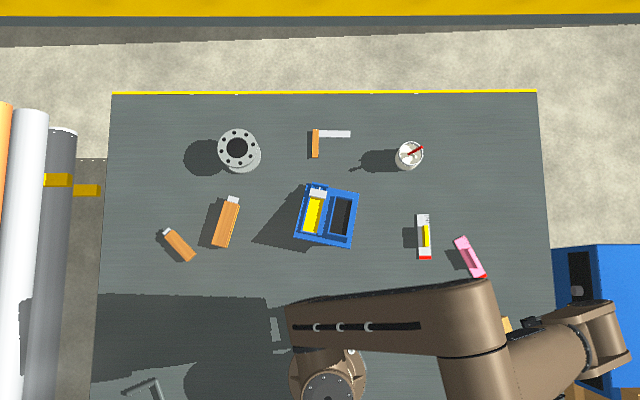

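```bash
python3 - <<'E'
import cv2
a=cv2.imread('pics/top0.png')
x=cv2.resize(a[190:300,375:525],None,fx=5.2,fy=5.2)[:290*2,:]
y=cv2.resize(a[160:300,110:410],None,fx=2.6,fy=2.6)
cv2.imwrite('pics/c1.png',x);cv2.imwrite('pics/c2.png',y);print(x.shape,y.shape)
E
```

```text
(572, 780, 3) (364, 780, 3)
```

View pics/c1.png

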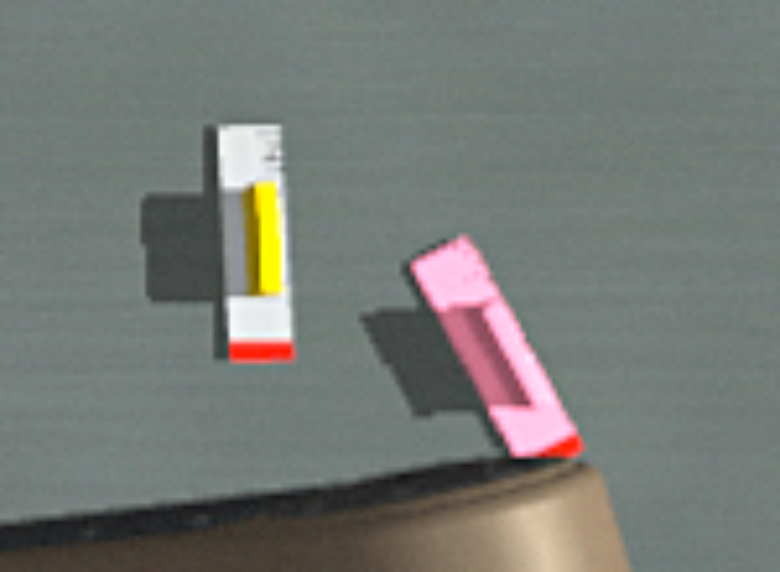

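The top view shows these gauge-shaped things: white and yellow with a red band at (424,237), pink at (470,257), and possibly a piece hidden under the arm at (506,323). I choose (424,237), because its colours match. The brush-like things are the larger at (226,221), which I choose, and the smaller at (177,244). The tray is at (326,215), with its yellow gauge lane on the left at (314,213), the strap at the far end at (318,193), and the black brush pocket on the right.

```bash
cat >> h.py <<'E'
def rect(P):
    # min-area rectangle of world xy points: centre, long-axis angle (deg), size
    (c,s,a)=cv2.minAreaRect(P.astype(np.float32))
    b=cv2.boxPoints((c,s,a));e=b[1]-b[0];f=b[2]-b[1]
    if np.hypot(*f)>np.hypot(*e): e=f
    if e[0]<0:e=-e
    return np.round(c,1),round(np.degrees(np.arctan2(e[1],e[0])),1),np.round(sorted(s),1)
E
python3 - <<'E'
from h import *
for n in['top','scene']:
    D=np.load(n+'0.npz');W=D['W'];c=D['c'].astype(int)
    hsv=cv2.cvtColor(D['c'],cv2.COLOR_RGB2HSV).astype(int)
    def box(x0,x1,y0,y1,z0,z1):
        return (W[...,0]>x0)&(W[...,0]<x1)&(W[...,1]>y0)&(W[...,1]<y1)&(W[...,2]>z0)&(W[...,2]<z1)
    m=box(330,580,-390,-260,3.,100)
    print(n,'gauge',rect(W[m][:,:2]),m.sum(), 'rib',rect(W[m&(W[...,2]>36)][:,:2]))
    m=box(380,600,230,400,33,60); print('brush',rect(W[m][:,:2]),m.sum(),np.median(W[m][:,2]))
    m=box(380,700,-180,180,8,150)
    print('bed all',rect(W[m][:,:2]))
    # floor plane
    y=m&(hsv[...,0]>22)&(hsv[...,0]<35)&(hsv[...,1]>120)
    P=W[y];print('yellow',rect(P[:,:2]),P.mean(0).round(1))
    A=np.c_[P[:,:2],np.ones(len(P))];s=np.linalg.lstsq(A,P[:,2],rcond=None)[0];print('slope',np.degrees(np.arctan(np.hypot(*s[:2]))).round(1),'yaw',np.degrees(np.arctan2(s[1],s[0])).round(1),s.round(3))
    k=m&(hsv[...,2]<60);P=W[k];print('black',rect(P[:,:2]),P.mean(0).round(1))
E
```

```text
top gauge (array([ 454.2, -325.1]), np.float32(-0.0), array([129.6, 248.3])) 994 rib (array([ 442.3, -329.2]), np.float32(-0.6), array([15.8, 65.6]))
brush (array([495., 326.]), np.float32(-15.9), array([ 50.8, 168.8])) 726 41.56493113370641
bed all (array([538.2,  -1.5]), np.float32(89.0), array([315.6, 352.5]))
yellow (array([502.5,  -6.5]), np.float32(78.7), array([119.4, 135.7])) [509.4  37.7  69.5]
slope 25.1 yaw 167.8 [-4.59000e-01  9.90000e-02  2.99504e+02]
black (array([504.4, -52.3]), np.float32(-12.3), array([ 50.5, 117.2])) [498.9 -58.9  64.7]
scene gauge (array([ 453., -323.]), np.float32(2.7), array([116.7, 249.6])) 490 rib (array([ 444.3, -329.1]), np.float32(2.0), array([16.5, 70.1]))
brush (array([496.9, 327.3]), np.float32(-16.0), array([ 50.4, 169. ])) 747 41.322776076979494
bed all (array([514.1,  -6.5]), np.float32(-12.2), array([184.3, 199.4]))
yellow (array([503.2,  40.3]), np.float32(-12.5), array([ 41.4, 114.2])) [504.3  40.1  71.1]
slope 24.9 yaw 166.3 [-4.51000e-01  1.10000e-01  2.94207e+02]
black (array([491.5, -64.7]), np.float32(-11.6), array([ 13.5, 129.8])) [489.1 -64.6  68.1]
```

View pics/scene0.png

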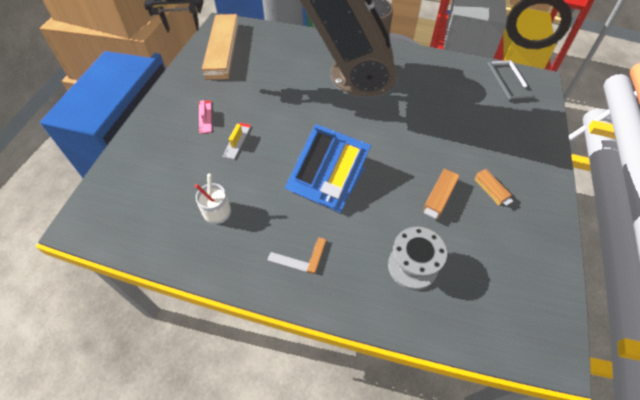

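The scene view agrees with this. The gauge is at (238,138), the strap is at the far, low end of the tray at (330,187), the spool at (416,257) and the can at (212,200). Next I'll move over the gauge and the tray for close wrist views.

```bash
cat >> h.py <<'E'
def plan(wps,hand,mm=45.,deg=8.):
    """wps: list of (pos, Rot, speed factor); prints rows of rounded tool-axis steps"""
    s=env.state();p=np.array(s['eef_pos']);Q=R.from_euler('xyz',s['tcp_rot'])
    rows=[]
    for w in wps:
        t,T=np.array(w[0],float),w[1];f=w[2] if len(w)>2 else 1
        n=max(1,int(np.ceil(max(np.linalg.norm(t-p)/(mm*f),np.degrees((Q.inv()*T).magnitude())/(deg*f)))))
        for i in range(n):
            k=1/(n-i)
            rv=np.round(np.degrees((Q.inv()*T).as_rotvec())*k,1)
            d=np.round(Q.inv().apply((t-p)*k),1 if f<1 else 0)
            # the shift is along the axes at the row's start
            p=p+Q.apply(d);Q=Q*R.from_rotvec(np.radians(rv));rows.append([*rv,*d,hand])
    print('end',p.round(1),Q.as_euler('xyz').round(3),len(rows))
    for i in range(0,len(rows),10):print([[float(v) for v in r] for r in rows[i:i+10]])
def down(yawdeg): return R.from_euler('xyz',[180,0,yawdeg],degrees=True)
E
python3 - <<'E'
from h import *
d=shot('wrist');T=np.linalg.inv(np.array(d['world_to_cam']));s=env.state()
Q=R.from_euler('xyz',s['tcp_rot']);print(Q.inv().apply(T[:3,3]-s['eef_pos']).round(1),(Q.inv().as_matrix()@T[:3,:3]).round(2),d['camera_matrix'])
plan([([400,-328,290],down(0))],95)
E
```

```text
[ 64.   -1.8 -92.7] [[ 0.    0.97  0.23]
 [ 1.   -0.   -0.  ]
 [-0.    0.23 -0.97]] [[281.24684534   0.         321.42369783]
 [  0.         281.24684534 200.26389915]
 [  0.           0.           1.        ]]
end [ 399.7 -328.2  290.2] [ 3.141 -0.     0.   ] 8
[[0.0, -0.0, 2.2, 35.0, -24.0, 0.0, 95.0], [0.0, -0.0, 2.2, 34.0, -25.0, 0.0, 95.0], [0.0, -0.0, 2.3, 33.0, -26.0, 0.0, 95.0], [0.0, -0.0, 2.2, 32.0, -28.0, 0.0, 95.0], [0.0, -0.0, 2.3, 31.0, -29.0, 1.0, 95.0], [0.0, -0.0, 2.2, 30.0, -30.0, 0.0, 95.0], [0.0, -0.0, 2.3, 28.0, -31.0, 1.0, 95.0], [0.0, -0.0, 2.2, 27.0, -32.0, 0.0, 95.0]]
```

Emit:
jog_arm --pt "0 0 2.2 35 -24 0 95" --pt "0 0 2.2 34 -25 0 95" --pt "0 0 2.3 33 -26 0 95" --pt "0 0 2.2 32 -28 0 95" --pt "0 0 2.3 31 -29 1 95" --pt "0 0 2.2 30 -30 0 95" --pt "0 0 2.3 28 -31 1 95" --pt "0 0 2.2 27 -32 0 95"

```text
t: 1.75
eef_pos: [400.4, -327.0, 290.4]
tcp_rot: [3.141, -0.0, -0.001]
ft_force: [0.6, -0.7, 0.1]
opening: 0.994
grip_force: 0.0
```

```bash
python3 - <<'E'
from h import *
d=shot('wrist','w1.png');W=cloud(d);np.savez('w1.npz',W=W,c=d['color'])
s=env.state();print(s['t'],s['eef_pos'].round(1),s['tcp_rot'].round(3),s['joints'].round(2))
b=(abs(W[...,0]-444)<110)&(abs(W[...,1]+328)<60)
for z0,z1 in((3.5,9),(40,52)):
    m=b&(W[...,2]>z0)&(W[...,2]<z1);print(rect(W[m][:,:2]),m.sum(),np.median(W[m],axis=0).round(1))
m=b&(abs(W[...,2])<3);print('table',np.median(W[m][:,2]))
plan([([510,-6,330],down(-12))],95)
E
```

```text
1.8 [ 402.2 -324.1  290.4] [-3.141e+00 -1.000e-03 -2.000e-03] [-0.81  0.34  1.82  0.    0.98  0.77]
(array([ 440.1, -344.3]), np.float32(0.8), array([ 72.9, 149.4])) 2755 [ 448.6 -326.9    6.4]
(array([ 439.9, -327.4]), np.float32(0.3), array([13.1, 68.3])) 680 [ 442.  -327.9   46.1]
table 0.3212360053183829
end [510.3  -6.4 329.8] [ 3.141e+00 -1.000e-03 -2.090e-01] 8
[[-0.0, -0.0, 1.5, 13.0, -40.0, -5.0, 95.0], [-0.0, -0.0, 1.5, 12.0, -40.0, -5.0, 95.0], [-0.0, -0.0, 1.5, 11.0, -40.0, -5.0, 95.0], [-0.0, -0.0, 1.5, 10.0, -41.0, -5.0, 95.0], [-0.0, -0.0, 1.5, 10.0, -41.0, -5.0, 95.0], [-0.0, -0.0, 1.5, 8.0, -41.0, -5.0, 95.0], [-0.0, -0.0, 1.5, 7.0, -42.0, -5.0, 95.0], [-0.1, -0.0, 1.4, 7.0, -41.0, -4.0, 95.0]]
```

View pics/w1.png

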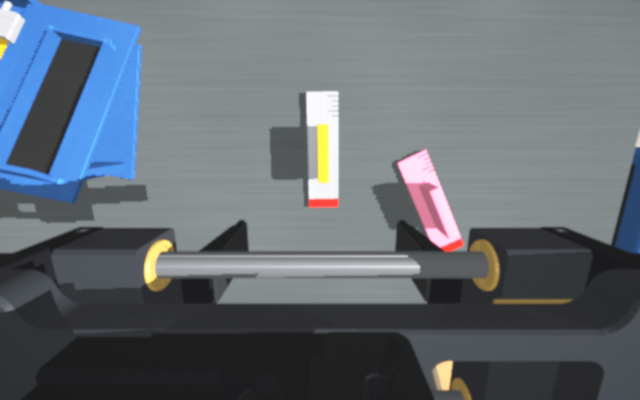

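The wrist view confirms the choice: white blade, yellow rib, graduations at the far end (322,100) and a red band at the near end (322,203). The pink look-alike is at (432,200). Now the tray.

Emit:
jog_arm --pt "0 0 1.5 11 -40 -5 95" --pt "0 0 1.5 11 -40 -5 95" --pt "0 0 1.5 10 -40 -5 95" --pt "0 0 1.5 10 -41 -5 95" --pt "0 0 1.5 9 -41 -5 95" --pt "0 0 1.5 8 -41 -5 95" --pt "0 0 1.5 7 -42 -5 95" --pt "0 0 1.5 5 -38 -5 95" --pt "0 0 0 -40 0 0 95" --pt "0 0 0 0 0 0 95"

```text
t: 3.05
eef_pos: [459.1, -3.5, 330.5]
tcp_rot: [3.141, 0.0, -0.208]
ft_force: [0.2, -0.0, -0.7]
opening: 1.001
grip_force: 0.0
```

```bash
python3 - <<'E'
from h import *
d=shot('wrist','w2.png');W=cloud(d);np.savez('w2.npz',W=W,c=d['color'])
s=env.state();print(s['t'],s['eef_pos'].round(1),s['tcp_rot'].round(3))
hsv=cv2.cvtColor(d['color'],cv2.COLOR_RGB2HSV).astype(int)
b=(abs(W[...,0]-514)<130)&(abs(W[...,1]+6)<130)&(W[...,2]>8)&(W[...,2]<140)
y=b&(hsv[...,0]>22)&(hsv[...,0]<35)&(hsv[...,1]>120)
P=W[y];A=np.c_[P[:,:2],np.ones(len(P))]
for _ in range(3):
    c=np.linalg.lstsq(A,P[:,2],rcond=None)[0];k=abs(A@c-P[:,2])<3;A,P=A[k],P[k]
n=np.r_[-c[:2],1];n/=np.linalg.norm(n);print('slope',np.degrees(np.arccos(n[2])),'downdir yaw',np.degrees(np.arctan2(n[1],n[0])),len(P),P.mean(0))
# edges in floor coordinates: height above floor
C=P.mean(0);ex=np.r_[-n[2],0,n[0]];yaw=np.arctan2(n[1],n[0])
ex=np.array([-np.cos(yaw)*n[2],-np.sin(yaw)*n[2],np.hypot(*n[:2])]);ey=np.cross(n,ex)
B=np.stack([ex,ey,n]);L=(W-C)@B.T;np.savez('bed0.npz',C=C,B=B)
print(rect(np.c_[L[y][:,0],L[y][:,1]]))
# rectified height map, 1 mm
q=b&(L[...,2]>-60);H=np.full((260,260),np.nan)
for u,v,z in L[q]:
    i,j=int(round(130-u)),int(round(130-v+30))
    if 0<=i<260 and 0<=j<260:H[i,j]=np.nanmax([H[i,j],z])
def prof(sel,ax):
    w=L[q&sel];k=np.round(w[:,ax]/2)*2
    print(' '.join('%d:%.0f'%(a,np.median(w[k==a][:,2])) for a in np.unique(k)))
print('along x, lane');prof(abs(L[...,1])<12,0)
print('along x, pocket');prof(abs(L[...,1]-88)<12,0)
print('across');prof(abs(L[...,0])<25,1)
E
```

```text
3.1 [460.3  -4.1 330.7] [ 3.142e+00 -1.000e-03 -2.080e-01]
slope 24.949334678449162 downdir yaw -11.516011433904346 3493 [505.26752721  41.78077653  70.10734598]
(array([-2.8,  0. ]), np.float32(-0.5), array([ 43. , 133.9]))
along x, lane
-118:15 -116:16 -114:15 -112:9 -110:2 -108:-0 -106:-0 -104:7 -102:8 -100:9 -98:9 -90:19 -88:20 -86:20 -84:20 -82:19 -80:19 -78:20 -76:20 -74:20 -72:20 -70:20 -68:2 -66:19 -64:0 -62:18 -60:16 -58:0 -56:-0 -54:-0 -52:-0 -50:-0 -48:-0 -46:-0 -44:0 -42:0 -40:0 -38:-0 -36:0 -34:-0 -32:-0 -30:-0 -28:-0 -26:0 -24:0 -22:0 -20:-0 -18:0 -16:-0 -14:-0 -12:-0 -10:0 -8:-0 -6:0 -4:-0 -2:0 0:0 2:-0 4:-0 6:-0 8:0 10:-0 12:-0 14:-0 16:0 18:-0 20:-0 22:0 24:-0 26:0 28:-0 30:0 32:0 34:0 36:-0 38:-0 40:0 42:-0 44:0 46:-0 48:-0 50:0 52:-0 54:0 56:-0 58:-0 60:0 62:0 64:-0 66:1 68:10 70:10 72:10 74:0 76:-1 78:-0 80:-1 82:-0 84:-0 86:-0 88:-0 90:-0 92:-1
along x, pocket
-122:-1 -120:-0 -118:-0 -116:-1 -114:-0 -112:-1 -110:-1 -108:-0 -106:-0 -104:-0 -102:-0 -100:-1 -98:-0 -96:0 -88:11 -86:11 -84:6 -82:-0 -80:-0 -78:-0 -76:-0 -74:-0 -72:-0 -70:0 -68:-1 -66:-0 -64:-0 -62:-0 -
[... 321 characters left out ...]
0 46:-0 48:-0 50:-0 52:-1 54:-0 56:-0 58:0 60:-0 62:-0 64:-0 72:35 74:36 76:20 78:-0 80:-1 82:-1 84:-1 86:-0 88:-0 90:-1 92:-1
across
-46:-0 -44:-0 -42:-0 -40:-0 -38:-0 -36:-0 -34:-0 -32:-0 -30:-0 -28:10 -26:10 -24:10 -22:4 -20:0 -18:0 -16:-0 -14:0 -12:0 -10:-0 -8:-0 -6:0 -4:-0 -2:0 0:0 2:-0 4:-0 6:0 8:-0 10:-0 12:-0 14:0 16:0 18:-0 20:0 22:-0 24:10 26:10 28:9 30:-0 32:-0 34:-0 36:-0 38:-0 40:-0 42:-0 44:-0 46:-0 48:-0 50:-0 52:-0 54:-0 56:-0 58:12 60:11 62:1 64:-0 66:-0 68:0 70:-0 72:-0 74:-0 76:-0 78:-0 80:-0 82:-0 84:-0 86:0 88:-0 90:-0 92:-0 94:-0 96:-0 98:-0 100:-0 102:-0 104:-0 106:-0 108:-0 110:-0 112:-0 114:-0 116:7 118:11 120:11 122:1 124:-1 126:-0 128:-1 130:-1 132:-1 134:-1 136:-1
```

View pics/w2.png

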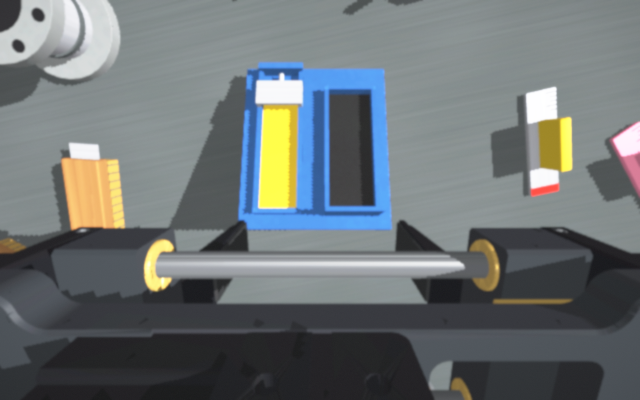

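The tray is clear at (315,148): yellow lane on the left with the strap at (280,92), black pocket on the right. Back to the gauge.

```bash
python3 - <<'E'
from h import *
plan([([405,-327.5,230],down(0))],95,mm=55)
E
```

```text
end [ 405.4 -327.4  229.7] [ 3.141e+00 -1.000e-03 -1.000e-03] 7
[[0.0, -0.0, -1.7, 2.0, 47.0, 14.0, 95.0], [0.0, -0.0, -1.7, 0.0, 47.0, 14.0, 95.0], [0.0, -0.0, -1.7, -1.0, 47.0, 15.0, 95.0], [0.0, -0.0, -1.7, -2.0, 47.0, 14.0, 95.0], [0.0, -0.0, -1.7, -4.0, 47.0, 15.0, 95.0], [0.0, -0.0, -1.7, -5.0, 46.0, 14.0, 95.0], [0.0, -0.0, -1.7, -6.0, 46.0, 15.0, 95.0]]
```

Emit:
jog_arm --pt "0 0 -1.7 2 47 14 95" --pt "0 0 -1.7 0 47 14 95" --pt "0 0 -1.7 -1 47 15 95" --pt "0 0 -1.7 -2 47 14 95" --pt "0 0 -1.7 -4 47 15 95" --pt "0 0 -1.7 -5 46 14 95" --pt "0 0 -1.7 -6 46 15 95" --pt "0 0 0 0 0 0 95" --pt "0 0 0 0 0 0 95"

```text
t: 4.22
eef_pos: [405.4, -327.9, 229.1]
tcp_rot: [-3.141, 0.0, -0.003]
ft_force: [1.0, 0.2, -0.4]
opening: 0.999
grip_force: 0.0
```

```bash
python3 - <<'E'
from h import *
d=shot('wrist');W=cloud(d)
s=env.state();print(s['t'],s['eef_pos'].round(1),s['tcp_rot'].round(3))
b=(abs(W[...,0]-444)<110)&(abs(W[...,1]+328)<30)
for z0,z1 in((4,9),(40,52)):
    m=b&(W[...,2]>z0)&(W[...,2]<z1);print(rect(W[m][:,:2]),m.sum(),np.median(W[m],axis=0).round(1))
plan([([441,-327.8,130],down(0)),([441,-327.8,92],down(0),.5)],95)
E
```

```text
4.275 [ 405.6 -327.3  229.4] [ 3.142e+00 -0.000e+00 -2.000e-03]
(array([ 439.5, -327.7]), np.float32(0.8), array([ 39.9, 150.2])) 3891 [ 450.5 -327.6    6.3]
(array([ 439.5, -327.4]), np.float32(0.2), array([13.7, 69.8])) 1019 [ 441.4 -327.4   46.2]
end [ 441.  -327.8   92. ] [ 3.142 -0.     0.   ] 5
[[0.0, -0.0, -0.0, 12.0, 0.0, 33.0, 95.0], [0.0, -0.0, -0.0, 12.0, 0.0, 33.0, 95.0], [0.0, -0.0, -0.1, 11.0, 0.0, 33.0, 95.0], [0.0, -0.0, 0.0, 0.2, 0.2, 19.2, 95.0], [0.0, -0.0, 0.0, 0.2, 0.2, 19.2, 95.0]]
```

Emit:
jog_arm --pt "0 0 -0.6 12 0 33 95" --pt "0 0 0 12 0 33 80" --pt "0 0 0 10 0 33 60" --pt "0 0 0 0 0 19 50" --pt "0 0 0 0 0 19 40" --pt "0 0 0 0 0 0 5" --pt "0 0 0 0 0 0 5" --pt "0 0 0 0 0 0 5" --pt "0 0 0 0 0 0 5"

```text
t: 5.4
eef_pos: [439.6, -327.5, 92.9]
tcp_rot: [3.141, -0.001, 0.009]
ft_force: [-0.0, -0.1, -0.5]
opening: 0.218
grip_force: 0.0
```

Emit:
jog_arm --pt "0 0 0 0 0 0 5" --pt "0 0 0 0 0 0 5" --pt "0 0 0 0 0 -10 5" --pt "0 0 0 0 0 -30 5" --pt "0 0 0 0 0 -45 5" --pt "0 0 0 0 0 -45 5" --pt "0 0 0 0 0 -40 5"

```text
t: 6.28
eef_pos: [439.1, -327.1, 264.1]
tcp_rot: [3.142, 0.0, 0.009]
ft_force: [0.5, -0.1, -3.5]
opening: 0.147
grip_force: 30.0
```

```bash
cat >> h.py <<'E'
YAW=np.radians(-12.1);SL=np.radians(25)
_C=np.load('bed0.npz')['C']
ex=np.array([-np.cos(YAW)*np.cos(SL),-np.sin(YAW)*np.cos(SL),np.sin(SL)])
nz=np.array([np.cos(YAW)*np.sin(SL),np.sin(YAW)*np.sin(SL),np.cos(SL)])
BED=np.stack([ex,np.cross(nz,ex),nz],1)
LANE=_C+BED@[-9,0,0]; POCK=_C+BED@[-8,88.5,0]
def tool(O,x,y,z,a,gh,ref=0.,dy=0,dx=0):
    """TCP pose so that the object's underside point (ref,0,0) is at bed-local x,y,z from O, heel up by a deg; grasp height gh"""
    G=R.from_matrix(BED)*R.from_euler('y',-a,degrees=True)
    p=O+BED@[x,y,z]+G.apply([dx-ref,dy,gh+59])
    return p,R.from_matrix(G.as_matrix()@np.diag([-1.,1,-1]))
E
python3 - <<'E'
from h import *
s=env.state();print(s['t'],s['opening'],s['grip_force'],s['eef_pos'].round(1),LANE,POCK,s['joints'].round(2))
g=33.6
plan([tool(LANE,-38,0,70,8,g,-75),tool(LANE,-40,0,15,8,g,-75)+(.6,)],5)
E
```

```text
6.275 0.1465749069289154 29.99953866004944 [ 439.1 -327.1  264.1] [513.24308026  40.07096611  66.30378162] [493.80566488 -46.27287141  66.72639988] [-0.76  0.41  1.78 -0.    0.94  0.8 ]
end [542.7  33.7 181.6] [ 3.141  0.577 -0.212] 12
[[0.4, -3.7, 1.4, 14.0, -39.0, 4.0, 5.0], [0.4, -3.6, 1.4, 13.0, -40.0, 3.0, 5.0], [0.4, -3.7, 1.4, 13.0, -40.0, 2.0, 5.0], [0.4, -3.6, 1.3, 12.0, -40.0, 2.0, 5.0], [0.4, -3.7, 1.4, 11.0, -41.0, 1.0, 5.0], [0.4, -3.6, 1.3, 10.0, -41.0, 1.0, 5.0], [0.4, -3.7, 1.4, 9.0, -41.0, 1.0, 5.0], [0.4, -3.6, 1.3, 8.0, -41.0, 0.0, 5.0], [0.4, -3.7, 1.4, 8.0, -42.0, 1.0, 5.0], [0.0, 0.0, -0.0, 3.1, -0.0, 17.9, 5.0]]
[[0.0, 0.0, -0.0, 3.1, -0.0, 18.0, 5.0], [0.0, 0.0, -0.0, 3.1, -0.0, 17.9, 5.0]]
```

Emit:
jog_arm --pt "0.4 -3.7 1.4 14 -39 4 5" --pt "0.4 -3.6 1.4 13 -40 3 5" --pt "0.4 -3.7 1.4 13 -40 2 5" --pt "0.4 -3.6 1.3 12 -40 2 5" --pt "0.4 -3.7 1.4 11 -41 1 5" --pt "0.4 -3.6 1.3 10 -41 1 5" --pt "0.4 -3.7 1.4 9 -41 1 5" --pt "0.4 -3.6 1.3 8 -41 0 5" --pt "0.4 -3.7 1.4 8 -42 1 5" --pt "0 0 0 0 0 0 5"

```text
t: 7.52
eef_pos: [564.5, 31.2, 229.0]
tcp_rot: [3.141, 0.578, -0.209]
ft_force: [-0.6, -0.2, -2.4]
opening: 0.145
grip_force: 30.0
```

```bash
python3 - <<'E'
from h import *
d=shot('wrist');W=cloud(d);np.savez('w3.npz',W=W,c=d['color'])
im=cv2.resize(d['color'][0:260,150:490,::-1],None,fx=2.2,fy=2.2);cv2.imwrite('pics/w3.png',im)
s=env.state();print(s['t'],s['opening'],s['grip_force'],s['eef_pos'].round(1),s['tcp_rot'].round(3),s['joints'].round(2))
g=33.6
T=tool(LANE,-38,0,70,8,g,-75);print(T[0],T[1].as_euler('xyz'))
# local coords of the strap: re-measure lane with this view
L=(W-LANE)@BED
m=(abs(L[...,2]-20)<3)&(abs(L[...,0]+67)<30)&(abs(L[...,1])<45);print('strap',rect(L[m][:,:2]),m.sum(),np.median(L[m],0).round(1))
# gauge blade in tool frame
Q=R.from_euler('xyz',s['tcp_rot']);G=(W.reshape(-1,3)-s['eef_pos'])@Q.as_matrix();G=G*[-1,1,-1]+[0,0,59+g]
G=G.reshape(W.shape);m=(abs(G[...,2]-6)<3)&(abs(G[...,0])<100)&(abs(G[...,1])<28);print('blade toe min x',np.nanpercentile(G[m][:,0],1),np.nanpercentile(G[m][:,1],[1,99]),np.median(G[m][:,2]),m.sum())
plan([tool(LANE,-40,0,15,8,g,-75)+(.6,),tool(LANE,-42,0,3,8,g,-75)+(.3,)],5)
E
```

```text
7.575 0.1439639989022469 29.999663829803467 [564.1  29.9 229.4] [ 3.141  0.577 -0.21 ] [-0.09  0.65  1.54  0.07  1.53  1.67]
[563.6539234   29.26381776 232.19465499] [ 3.14159265  0.57595865 -0.21118484]
strap (array([-66.6,   0.3]), np.float32(-89.9), array([29.5, 56. ])) 3289 [-67.2   0.5  19.8]
blade toe min x -74.73313750017515 [-21.84803741  17.48650974] 4.824860173216138 5839
end [539.5  34.5 169.8] [ 3.141  0.575 -0.212] 3
[[0.0, 0.0, 0.0, 3.9, 0.3, 26.0, 5.0], [0.1, 0.1, 0.1, 4.0, 0.3, 26.0, 5.0], [-0.0, -0.0, -0.0, 3.6, 0.0, 11.6, 5.0]]
```

View pics/w3.png

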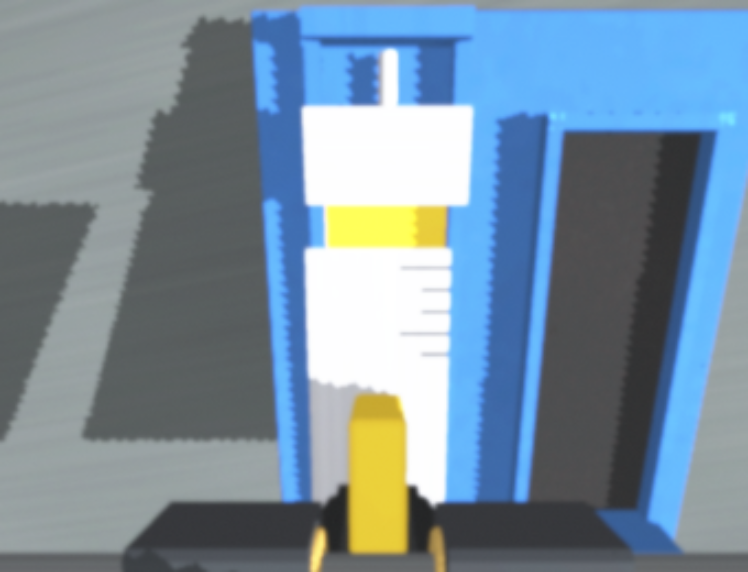

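The view shows the blade centred at column 377 and the strap at 387, so the blade sits about 3 mm too far to -y. The rib centre also shows the wrist camera reads about 2 mm low in y. I correct by +2.7 mm in y and +1 mm in z.

```bash
cat >> h.py <<'E'
LANE=LANE+BED@[0,2.7,1.]; POCK=POCK+BED@[0,2.3,1.]
E
python3 - <<'E'
from h import *
g=33.6
plan([tool(LANE,-40,0,15,8,g,-75)+(.6,),tool(LANE,-43,0,3,8,g,-75)+(.3,)],5)
E
```

```text
end [540.2  31.5 170.2] [ 3.141  0.575 -0.212] 3
[[0.0, 0.0, 0.0, 3.9, 1.7, 25.5, 5.0], [0.1, 0.1, 0.1, 3.8, 1.7, 25.5, 5.0], [-0.0, -0.0, -0.0, 4.7, -0.0, 11.5, 5.0]]
```

Emit:
jog_arm --pt "0 0 0 3.9 1.7 20 5" --pt "0 0 0 3.8 1.7 20 5" --pt "0 0 0 2.5 0 12 5" --pt "0 0 0 2.5 0 10.5 5" --pt "0 0 0 0 0 0 5" --pt "0 0 0 0 0 0 5"

```text
t: 8.32
eef_pos: [540.8, 30.4, 170.9]
tcp_rot: [3.141, 0.576, -0.212]
ft_force: [-0.6, -0.3, -2.6]
opening: 0.144
grip_force: 30.0
```

```bash
cat >> h.py <<'E'
def look(O,g=33.6):
    d=shot('wrist');W=cloud(d);s=env.state()
    Q=R.from_euler('xyz',s['tcp_rot']);A=Q.as_matrix()@np.diag([-1.,1,-1])
    o=np.array(s['eef_pos'])-A@[0,0,g+59]
    toe=BED.T@(o+A@[-75,0,0]-O);print('toe local',toe.round(1),'heel local',(BED.T@(o+A@[75,0,0]-O)).round(1),'F local',(BED.T@s['ft_force']).round(1),'t',s['t'],'rot',s['tcp_rot'].round(3))
    return d,W,s
E
python3 - <<'E'
from h import *
d,W,s=look(LANE);cv2.imwrite('pics/w4.png',cv2.resize(d['color'][0:260,150:490,::-1],None,fx=2.2,fy=2.2))
plan([tool(LANE,-60,0,2,8,33.6,-75)+(.2,)],5)
E
```

```text
toe local [-43.4   1.    4. ] heel local [105.1   0.9  24.8] F local [-1.5  0.1 -2.6] t 8.375 rot [ 3.141  0.576 -0.212]
end [554.9  28.4 162.2] [ 3.141  0.576 -0.212] 2
[[0.0, -0.0, -0.0, 8.4, -0.5, -0.2, 5.0], [0.0, -0.0, -0.0, 8.3, -0.5, -0.2, 5.0]]
```

View pics/w4.png

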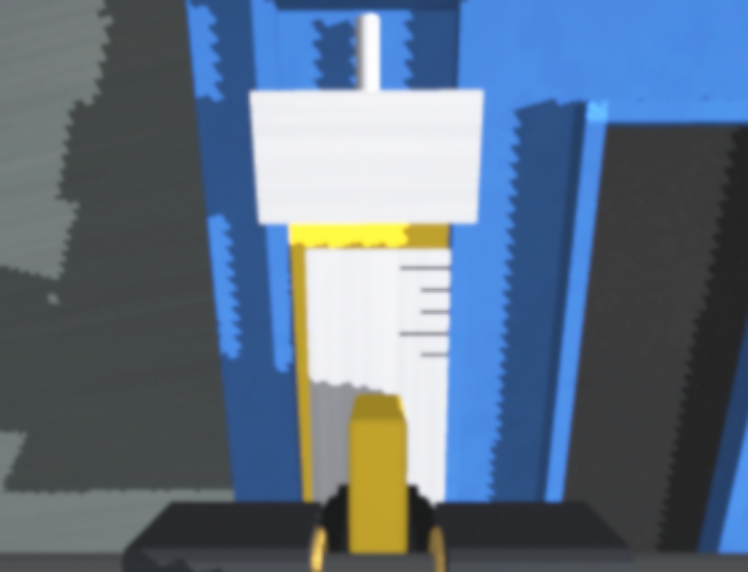

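The lane floor centre is at column 369 and the blade at 378, so I must go back 2.3 mm in y before sliding under the strap. The strap is at (366,155).

Emit:
jog_arm --pt "0 0 0 0 -2.3 0 5" --pt "0 0 0 0 0 1 5" --pt "0 0 0 4 0 0 5" --pt "0 0 0 6 0 0 5" --pt "0 0 0 6 0 0 5" --pt "0 0 0 0 0 0 5"

```text
t: 9.12
eef_pos: [553.8, 29.9, 160.5]
tcp_rot: [3.141, 0.577, -0.212]
ft_force: [-0.4, 0.6, -3.5]
opening: 0.147
grip_force: 30.0
```

```bash
cat >> h.py <<'E'
LANE=LANE+BED@[0,-1.3,0]; POCK=POCK+BED@[0,-1.3,0]
E
python3 - <<'E'
from h import *
d,W,s=look(LANE);
L=(W-LANE)@BED
hsv=cv2.cvtColor(d['color'],cv2.COLOR_RGB2HSV).astype(int)
# depth step between strap top and blade just uphill of the strap
for x in range(-56,-34,2):
    m=(abs(L[...,0]-x)<1)&(abs(L[...,1])<18)&(L[...,2]>-5)&(L[...,2]<30)
    print(x,np.median(L[m][:,2]).round(1),m.sum(),end=' | ')
plan([tool(LANE,-67,0,2,8,33.6,-75)+(.1,)],5)
E
```

```text
toe local [-59.1   0.1  -0.1] heel local [89.5  0.  20.9] F local [-1.2  0.1 -2.4] t 9.175 rot [ 3.141  0.577 -0.212]
-56 18.7 213 | -54 18.7 249 | -52 18.7 128 | -50 6.3 116 | -48 6.5 175 | -46 6.9 195 | -44 7.1 205 | -42 7.5 175 | -40 7.7 185 | -38 8.1 202 | -36 8.2 183 | end [561.4  28.4 159.2] [ 3.141  0.575 -0.212] 2
[[0.0, 0.0, -0.0, 3.7, -0.0, -1.6, 5.0], [0.0, 0.1, -0.0, 3.8, -0.1, -1.5, 5.0]]
```

Emit:
jog_arm --pt "0 0 0 0 0 -1.2 5" --pt "0 0 0 3 0 -0.4 5" --pt "0 0 0 3 0 -0.4 5" --pt "0 0 0 3 0 -0.4 5" --pt "0 0 0 3 0 -0.4 5" --pt "0 0 0 3 0 -0.4 5" --pt "0 0 0 3 0 -0.4 5" --pt "0 0 0 1 0 -0.2 5" --pt "0 0 0 0 0 0 5" --pt "0 0 0 0 0 0 5"

```text
t: 10.42
eef_pos: [571.0, 26.3, 153.8]
tcp_rot: [3.141, 0.577, -0.212]
ft_force: [-5.1, 1.1, 1.9]
opening: 0.144
grip_force: 30.0
```

```bash
python3 - <<'E'
from h import *
d,W,s=look(LANE);print(s['grip_force'],s['opening'])
L=(W-LANE)@BED
for x in range(-52,-34,2):
    m=(abs(L[...,0]-x)<1)&(abs(L[...,1])<18)&(L[...,2]>-5)&(L[...,2]<30)
    print(x,np.median(L[m][:,2]).round(1),m.sum(),end=' | ')
plan([tool(LANE,-77.5,0,0.5,6,33.6,-75)+(.2,),tool(LANE,-77.5,0,0.5,0,33.6,-75)+(.2,)],5)
E
```

```text
toe local [-78.1   0.    1.2] heel local [70.5 -0.  22.2] F local [ 5.6  0.5 -0.5] t 10.475 rot [ 3.141  0.577 -0.212]
30.000078678131104 0.14745837360566277
-52 18.7 166 | -50 11.1 27 | -48 10.6 185 | -46 10.8 181 | -44 11.1 172 | -42 11.5 208 | -40 12.0 234 | -38 12.1 113 | -36 12.2 104 | end [554.1  29.9 150.5] [ 3.141  0.437 -0.212] 6
[[0.0, 1.0, -0.0, -1.9, 0.0, 1.8, 5.0], [0.0, 1.0, -0.0, -1.9, 0.0, 1.7, 5.0], [0.0, 1.5, -0.0, -2.3, 0.0, 2.1, 5.0], [0.0, 1.5, -0.0, -2.4, 0.0, 2.0, 5.0], [0.0, 1.5, -0.0, -2.4, 0.0, 2.0, 5.0], [0.0, 1.5, -0.0, -2.4, 0.0, 1.9, 5.0]]
```

The stop is pushed in about 10 mm (roughly 6.8 N). Now I lower the heel about the toe.

Emit:
jog_arm --pt "0 1 0 -1.9 0 1.6 5" --pt "0 1 0 -1.9 0 1.6 5" --pt "0 1.5 0 -2.3 0 2 5" --pt "0 1.5 0 -2.4 0 2 5" --pt "0 1.5 0 -2.4 0 1.9 5" --pt "0 0 0 0 0 0 5"

```text
t: 11.22
eef_pos: [556.9, 29.3, 151.5]
tcp_rot: [3.141, 0.462, -0.212]
ft_force: [-5.1, 1.0, 0.5]
opening: 0.145
grip_force: 30.0
```

```bash
python3 - <<'E'
from h import *
d,W,s=look(LANE)
L=(W-LANE)@BED
for x in range(-52,-34,2):
    m=(abs(L[...,0]-x)<1)&(abs(L[...,1])<18)&(L[...,2]>-5)&(L[...,2]<30)
    print(x,np.median(L[m][:,2]).round(1),m.sum(),end=' | ')
plan([tool(LANE,-77.5,0,0.,0,33.6,-75)+(.2,)],5)
E
```

```text
toe local [-77.4   0.1   0.8] heel local [72.5 -0.   4.7] F local [ 5.3 -0.6 -0.6] t 11.275 rot [ 3.141  0.462 -0.212]
-52 18.8 174 | -50 7.0 110 | -48 6.9 174 | -46 6.9 170 | -44 6.9 168 | -42 7.0 168 | -40 7.1 174 | -38 7.7 299 | -36 7.1 119 | end [553.8  30.  150.1] [ 3.141  0.436 -0.212] 1
[[0.0, 1.5, -0.0, -2.3, 0.0, 2.8, 5.0]]
```

Emit:
jog_arm --pt "0 1.5 0 -2.3 0 1.9 5" --pt "0 0 0 0 0 0.6 5" --pt "0 0 0 0 0 0.6 5" --pt "0 0 0 0 0 0 5"

```text
t: 11.78
eef_pos: [554.0, 29.9, 149.7]
tcp_rot: [3.141, 0.436, -0.212]
ft_force: [-4.9, 0.3, 2.1]
opening: 0.147
grip_force: 30.0
```

```bash
python3 - <<'E'
from h import *
look(LANE)
E
```

```text
toe local [-77.8   0.1  -0.3] heel local [72.2 -0.  -0.2] F local [ 5.  -0.5  0. ] t 11.825 rot [ 3.141  0.437 -0.212]
```

Emit:
jog_arm --pt "0 0 0 0 0 0.6 5" --pt "0 0 0 0 0 0.6 5" --pt "0 0 0 0 0 0 5"

```text
t: 12.2
eef_pos: [553.9, 30.0, 149.4]
tcp_rot: [3.141, 0.436, -0.212]
ft_force: [-3.4, 0.9, 9.6]
opening: 0.144
grip_force: 30.0
```

```bash
python3 - <<'E'
from h import *
look(LANE)
E
```

```text
toe local [-77.9   0.   -0.5] heel local [72.1 -0.1 -0.6] F local [ 8.2 -0.2  7.1] t 12.25 rot [ 3.141  0.436 -0.212]
```

Firm contact with the floor. Now I ease back against the ledge and release.

Emit:
jog_arm --pt "0 0 0 -1.5 0 0 5" --pt "0 0 0 -1.5 0 0 5" --pt "0 0 0 0 0 0 5" --pt "0 0 0 0 0 0 40" --pt "0 0 0 0 0 0 40" --pt "0 0 0 0 0 0 40" --pt "0 0 0 0 0 -25 40" --pt "0 0 0 0 0 -40 40" --pt "0 0 0 0 0 -30 40" --pt "0 0 0 0 0 0 40"

```text
t: 13.5
eef_pos: [591.1, 22.0, 237.4]
tcp_rot: [3.141, 0.433, -0.212]
ft_force: [-0.4, -0.5, -1.1]
opening: 0.417
grip_force: 0.0
```

```bash
python3 - <<'E'
from h import *
d,W,s=look(LANE);print(s['opening'],s['eef_pos'])
cv2.imwrite('pics/w5.png',d['color'][:300,60:580,::-1])
L=(W-LANE)@BED
for x in range(-52,-34,4):
    m=(abs(L[...,0]-x)<1)&(abs(L[...,1])<18)&(L[...,2]>-5)&(L[...,2]<30)
    print(x,np.median(L[m][:,2]).round(1),end=' | ')
d=shot('top');W=cloud(d);L=(W-LANE)@BED
for x in range(-50,84,4):
    m=(abs(L[...,0]-x)<2)&(abs(abs(L[...,1])-13)<4)&(abs(L[...,2])<40)
    if m.sum():print(x,np.median(L[m][:,2]).round(1),end=' | ')
plan([([480,100,290],down(-12)),([440,337,230],down(-16))],95,mm=50,deg=8)
E
```

```text
toe local [-75.    0.1  93.6] heel local [75.  -0.  93.6] F local [-1.  -0.7 -1.1] t 13.55 rot [ 3.141  0.436 -0.212]
0.41639831602239286 [590.22392914  22.14353486 235.98752289]
-52 18.9 | -48 4.6 | -44 4.9 | -40 4.8 | -36 4.8 | end [440.5 337.  229.8] [ 3.141 -0.    -0.28 ] 9
[[0.0, 6.3, -0.0, -34.0, -13.0, 1.0, 95.0], [0.0, 6.3, -0.0, -34.0, -13.0, -3.0, 95.0], [0.0, 6.2, -0.1, -33.0, -13.0, -7.0, 95.0], [0.0, 6.3, -0.0, -32.0, -14.0, -10.0, 95.0], [0.0, -0.0, 0.8, -18.0, -45.0, 12.0, 95.0], [0.0, -0.0, 0.8, -18.0, -44.0, 12.0, 95.0], [0.0, -0.0, 0.8, -19.0, -44.0, 12.0, 95.0], [0.0, -0.0, 0.8, -19.0, -44.0, 12.0, 95.0], [0.0, -0.0, 0.8, -20.0, -44.0, 12.0, 95.0]]
```

View pics/w5.png

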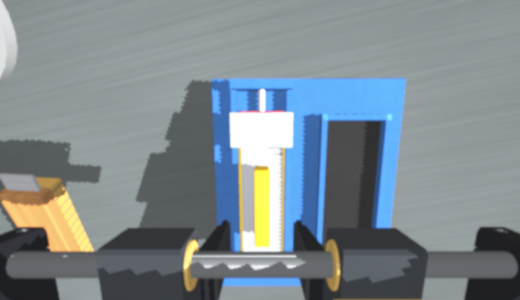

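The gauge lies in its lane with the toe under the strap at (260,130). The blade top measures 6.1 mm above the floor, so it is flat. I move to the brush and check the heel on the way.

Emit:
jog_arm --pt "0 6.3 0 -34 -13 1 60" --pt "0 6.3 0 -34 -13 -3 95" --pt "0 6.2 0 -33 -13 -7 95" --pt "0 6.3 0 -32 -14 -10 95" --pt "0 0 0.8 -18 -45 12 95" --pt "0 0 0.8 -18 -44 12 95" --pt "0 0 0.8 -19 -44 12 95" --pt "0 0 0.8 -19 -44 12 95" --pt "0 0 0.8 -20 -44 12 95" --pt "0 0 0 0 0 0 95"

```text
t: 14.85
eef_pos: [439.7, 339.0, 228.1]
tcp_rot: [3.139, 0.001, -0.278]
ft_force: [-0.1, 0.1, 0.3]
opening: 0.997
grip_force: 0.0
```

Emit:
jog_arm --pt "0 0 0 0 0 0 95"

```text
t: 14.98
eef_pos: [440.9, 336.5, 229.5]
tcp_rot: [3.14, -0.0, -0.281]
ft_force: [0.5, -0.6, 0.2]
opening: 1.002
grip_force: 0.0
```

```bash
python3 - <<'E'
from h import *
d=shot('wrist');W=cloud(d);s=env.state();print(s['t'],s['eef_pos'].round(1),s['tcp_rot'].round(3),s['joints'].round(2))
b=(abs(W[...,0]-490)<120)&(abs(W[...,1]-328)<70)
m=b&(W[...,2]>38)&(W[...,2]<48);print('block',rect(W[m][:,:2]),m.sum(),np.median(W[m],axis=0).round(1))
m=b&(W[...,2]>28)&(W[...,2]<34)&(W[...,0]>545);print('scraper',rect(W[m][:,:2]),m.sum())
d=shot('top');W=cloud(d);L=(W-LANE)@BED
cv2.imwrite('pics/t2.png',cv2.resize(d['color'][170:260,280:370,::-1],None,fx=6,fy=6))
for y0,y1 in((-19,-10),(10,19)):
  for x in range(-48,86,4):
    m=(abs(L[...,0]-x)<2)&(L[...,1]>y0)&(L[...,1]<y1)&(abs(L[...,2])<40)
    if m.sum():print(x,np.median(L[m][:,2]).round(1),end=' | ')
  print()
E
```

```text
15.025 [441.2 336.2 229.9] [ 3.14e+00 -1.00e-03 -2.82e-01] [ 0.53  0.47  1.8  -0.    0.87  2.39]
block (array([482.5, 332.6]), np.float32(-15.7), array([ 50. , 149.2])) 7630 [489.9 331.1  42.2]
scraper (array([565.7, 309.7]), np.float32(74.2), array([19. , 35.2])) 812
-48 2.4 | -44 3.6 | -40 7.0 | -36 3.7 | -32 2.7 | -28 6.5 | -24 4.3 | -20 10.3 | -16 5.5 | -12 3.0 | -8 4.9 | -4 4.2 | 0 6.7 | 4 6.0 | 8 7.7 | 12 7.5 | 16 8.5 | 20 6.4 | 24 5.7 | 28 1.5 | 32 8.3 | 36 6.9 | 40 6.2 | 44 5.9 | 48 5.2 | 52 6.7 | 56 6.0 | 60 7.5 | 64 5.3 | 68 4.3 | 72 8.7 | 76 10.8 | 80 4.8 | 84 1.3 | 
-48 5.4 | -44 6.7 | -40 7.4 | -36 5.6 | -32 4.7 | -28 9.0 | -24 6.9 | -20 5.4 | -16 7.6 | -12 7.5 | -8 8.2 | -4 5.1 | 0 7.5 | 4 5.8 | 8 6.3 | 12 5.5 | 16 3.9 | 20 10.8 | 24 9.6 | 28 5.2 | 32 4.9 | 36 5.3 | 40 4.6 | 44 7.4 | 48 5.9 | 52 4.6 | 56 8.4 | 60 8.6 | 64 6.6 | 68 8.1 | 72 9.1 | 76 9.5 | 80 3.6 | 84 1.3 |
```

View pics/t2.png

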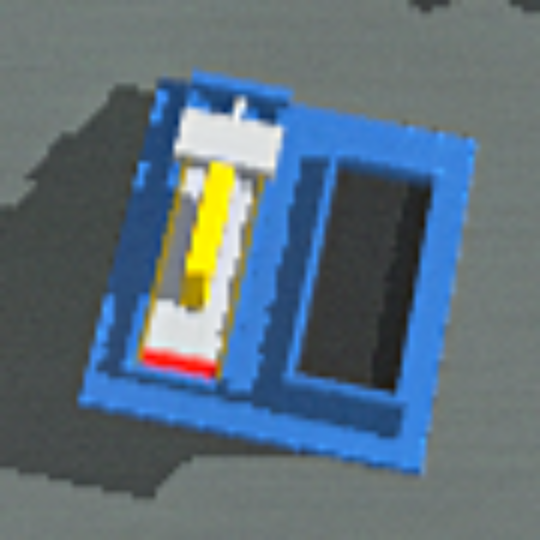

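The top view shows the gauge flat, with the red heel at (178,362) down behind the ledge. Now the brush.

```bash
python3 - <<'E'
from h import *
plan([([482.1,331.3,140],down(-15.7)),([482.1,331.3,93],down(-15.7),.5)],95)
E
```

```text
end [482.1 331.3  93. ] [ 3.141e+00  1.000e-03 -2.740e-01] 6
[[0.0, -0.0, -0.2, 13.0, -2.0, 30.0, 95.0], [0.0, -0.0, -0.1, 14.0, -2.0, 30.0, 95.0], [0.0, -0.1, -0.2, 13.0, -3.0, 30.0, 95.0], [0.0, 0.0, 0.0, 0.1, 0.1, 15.7, 95.0], [0.0, 0.0, 0.0, 0.1, 0.1, 15.8, 95.0], [0.0, 0.0, 0.0, 0.1, 0.1, 15.7, 95.0]]
```

Emit:
jog_arm --pt "0 0 -0.2 13 -2 30 95" --pt "0 0 -0.1 14 -2 30 95" --pt "0 0 -0.2 13 -3 30 95" --pt "0 0 0 0 0 16 95" --pt "0 0 0 0 0 16 95" --pt "0 0 0 0 0 15 75" --pt "0 0 0 0 0 0 40" --pt "0 0 0 0 0 0 40" --pt "0 0 0 0 0 0 40" --pt "0 0 0 0 0 0 40"

```text
t: 16.32
eef_pos: [482.0, 332.7, 93.8]
tcp_rot: [3.142, -0.002, -0.273]
ft_force: [0.1, -1.8, 0.8]
opening: 0.529
grip_force: 0.6
```

Emit:
jog_arm --pt "0 0 0 0 0 0 40" --pt "0 0 0 0 0 0 40" --pt "0 0 0 0 0 -10 40" --pt "0 0 0 0 0 -30 40" --pt "0 0 0 0 0 -45 40" --pt "0 0 0 0 0 -45 40" --pt "0 0 0 0 0 -30 40"

```text
t: 17.2
eef_pos: [481.6, 332.8, 255.7]
tcp_rot: [-3.141, -0.002, -0.273]
ft_force: [-0.6, 0.2, -3.7]
opening: 0.524
grip_force: 30.0
```

```bash
python3 - <<'E'
from h import *
s=env.state();print(s['t'],s['eef_pos'].round(1),s['opening'],s['grip_force'],s['joints'].round(2))
plan([tool(POCK,0.5,0,90,0,34)],40)
E
```

```text
17.2 [481.6 332.8 255.7] 0.5238808134412836 29.997333884239197 [ 0.49  0.47  1.7  -0.    0.96  2.34]
end [569.1 -63.4 233.2] [-3.141  0.436 -0.211] 10
[[-0.1, -2.5, -0.3, 19.0, 36.0, 2.0, 40.0], [-0.1, -2.5, -0.4, 19.0, 36.0, 1.0, 40.0], [-0.1, -2.5, -0.3, 19.0, 36.0, 1.0, 40.0], [-0.1, -2.5, -0.4, 19.0, 36.0, -0.0, 40.0], [-0.1, -2.5, -0.3, 18.0, 36.0, -1.0, 40.0], [-0.1, -2.5, -0.4, 18.0, 36.0, -1.0, 40.0], [-0.0, -2.5, -0.3, 18.0, 37.0, -2.0, 40.0], [-0.1, -2.5, -0.4, 17.0, 37.0, -3.0, 40.0], [-0.0, -2.6, -0.3, 17.0, 36.0, -4.0, 40.0], [-0.1, -2.5, -0.4, 17.0, 37.0, -4.0, 40.0]]
```

Emit:
jog_arm --pt "-0.1 -2.5 -0.3 19 36 0 40" --pt "-0.1 -2.5 -0.4 19 36 0 40" --pt "-0.1 -2.5 -0.3 19 36 0 40" --pt "-0.1 -2.5 -0.4 19 36 0 40" --pt "-0.1 -2.5 -0.3 18 36 -1 40" --pt "-0.1 -2.5 -0.4 18 36 -1 40" --pt "0 -2.5 -0.3 18 37 -2 40" --pt "-0.1 -2.5 -0.4 17 37 -3 40" --pt "0 -2.6 -0.3 17 36 -2 40" --pt "-0.1 -2.5 -0.4 17 37 -2 40"

```text
t: 18.45
eef_pos: [568.0, -64.5, 231.5]
tcp_rot: [3.141, 0.438, -0.211]
ft_force: [0.3, 0.7, -3.7]
opening: 0.525
grip_force: 30.0
```

Emit:
jog_arm --pt "0 0 0 0 0 0 40" --pt "0 0 0 0 0 0 40"

```text
t: 18.7
eef_pos: [567.7, -62.9, 231.3]
tcp_rot: [3.141, 0.437, -0.212]
ft_force: [0.0, -0.6, -4.2]
opening: 0.521
grip_force: 30.0
```

```bash
cat >> h.py <<'E'
def inhand(W,s,g=34):
    Q=R.from_euler('xyz',s['tcp_rot']);G=(W.reshape(-1,3)-s['eef_pos'])@Q.as_matrix()*[-1,1,-1]+[0,0,59+g]
    return G.reshape(W.shape)
E
python3 - <<'E'
from h import *
d,W,s=look(POCK,34);G=inhand(W,s);print(s['eef_pos'].round(1))
cv2.imwrite('pics/w6.png',d['color'][:300,60:580,::-1])
m=(abs(G[...,2]-42)<4)&(abs(G[...,1])<35)&(abs(G[...,0])<110)&(G[...,0]<-35);print('block',np.median(G[m][:,2]),np.percentile(G[m][:,0],[.5,50]),np.percentile(G[m][:,1],[1,99]))
for x in(-70,-60,-50):
    k=m&(abs(G[...,0]-x)<2);print(x,np.percentile(G[k][:,1],[1,99]).round(1))
m=(abs(G[...,2]-32)<4)&(abs(G[...,1])<25)&(G[...,0]<-77)&(G[...,0]>-100);print('scr',np.percentile(G[m],[1,50,99],axis=0).round(1))
L=(W-POCK)@BED
# pocket side walls (rims ~12 above the floor) near visible x
for x in (-85,-80,-70,-60):
    k=(abs(L[...,0]-x)<2)&(abs(L[...,2]-10.7)<2.5)&(abs(L[...,1])<45);print('rim',x,np.unique(np.round(L[k][:,1])),)
for y in(-15,0,15):
    k=(abs(L[...,1]-y)<4)&(abs(L[...,0]+80)<15)&(abs(L[...,2]-5)<20);q=L[k];o=np.argsort(q[:,0]);print(y,[(int(round(a)),int(round(b))) for a,b in q[o][::max(1,len(o)//14)][:,[0,2]]])
plan([tool(POCK,0.5,0,22,0,34)+(.5,)],40)
E
```

```text
toe local [-73.8  -0.6  87.3] heel local [76.2 -0.6 87.3] F local [-1.   0.4 -4. ] t 18.75 rot [ 3.141  0.437 -0.211]
[567.6 -62.4 231.5]
block 40.34581388644983 [-75.51078826 -56.14332364] [-24.26958836  23.53856419]
-70 [-24.4  23.6]
-60 [-24.3  23.6]
-50 [-24.2  23.5]
scr [[-96.  -17.9  28.9]
 [-86.9  -0.1  30.3]
 [-77.2  17.4  31.9]]
rim -85 []
rim -80 []
rim -70 []
rim -60 []
-15 []
0 []
15 []
end [541.1 -57.4 172.1] [ 3.141  0.437 -0.211] 3
[[0.0, 0.0, 0.0, 0.2, 0.2, 21.8, 40.0], [0.0, 0.0, 0.0, 0.2, 0.2, 21.8, 40.0], [0.0, 0.0, 0.0, 0.3, 0.2, 21.7, 40.0]]
```

View pics/w6.png

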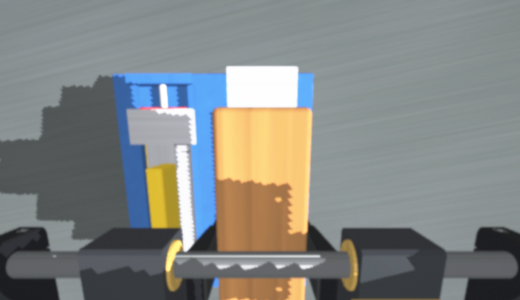

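The brush is held straight (block at (262,180), scraper at (262,87) pointing downhill). The gauge is still stowed at (160,150). Now I lower it into the pocket.

Emit:
jog_arm --pt "0 0 0 0.3 0.2 22 40" --pt "0 0 0 0.2 0.2 22 40" --pt "0 0 0 0.2 0.2 20 40" --pt "0 0 0 0 0 10 40" --pt "0 0 0 0 0 5 40" --pt "0 0 0 0 0 3 40" --pt "0 0 0 0 0 0 40" --pt "0 0 0 0 0 0 40"

```text
t: 19.75
eef_pos: [534.6, -56.7, 157.1]
tcp_rot: [3.141, 0.436, -0.211]
ft_force: [-1.4, 0.2, -3.5]
opening: 0.521
grip_force: 30.0
```

```bash
python3 - <<'E'
from h import *
d,W,s=look(POCK,34);G=inhand(W,s)
L=(W-POCK)@BED
for z in (-1.3,10.7):
  for x in (-95,-86,-83,-60):
    k=(abs(L[...,0]-x)<2)&(abs(L[...,2]-z)<2)&(abs(L[...,1])<45);u=L[k][:,1];print(z,x,k.sum(),np.percentile(u,[0,50,100]).round(1) if k.any() else '')
E
```

```text
toe local [-75.    0.8   5.6] heel local [75.   0.7  5.7] F local [-2.7  0.1 -2.9] t 19.8 rot [ 3.141  0.436 -0.211]
-1.3 -95 482 [-44.9   0.   45. ]
-1.3 -86 458 [-44.9 -22.2  44.9]
-1.3 -83 319 [-44.9  22.9  44.9]
-1.3 -60 232 [-45.   33.8  45. ]
10.7 -95 0 
10.7 -86 0 
10.7 -83 52 [-33.  -22.5  30.5]
10.7 -60 23 [-32.9 -31.9 -30.7]
```

Emit:
jog_arm --pt "0 0 0 0 -0.5 2 40" --pt "0 0 0 0 0 1.5 40" --pt "0 0 0 0 0 1 40" --pt "0 0 0 0 0 0.6 40" --pt "0 0 0 0 0 0.6 40" --pt "0 0 0 0 0 0 40"

```text
t: 20.55
eef_pos: [532.4, -55.7, 152.2]
tcp_rot: [3.141, 0.436, -0.211]
ft_force: [1.1, 0.1, 5.5]
opening: 0.521
grip_force: 30.0
```

```bash
python3 - <<'E'
from h import *
look(POCK,34)
E
```

```text
toe local [-74.9   0.2   0.2] heel local [75.1  0.2  0.2] F local [ 2.  -0.6  5.1] t 20.6 rot [ 3.141  0.436 -0.211]
```

On the floor. Release and retreat.

Emit:
jog_arm --pt "0 0 0 0 0 0 75" --pt "0 0 0 0 0 0 75" --pt "0 0 0 0 0 0 75" --pt "0 0 0 0 0 -15 75" --pt "0 0 0 0 0 -35 75" --pt "0 0 0 0 0 -45 75" --pt "0 0 0 0 0 -30 75" --pt "0 6 0 -40 40 -20 75" --pt "0 6 0 -50 50 -10 75" --pt "0 6 0 -50 50 -10 75"

```text
t: 21.85
eef_pos: [451.6, -169.8, 342.8]
tcp_rot: [3.139, 0.118, -0.21]
ft_force: [0.5, -1.8, 0.6]
opening: 0.791
grip_force: 0.0
```

Emit:
jog_arm --pt "0 3 0 -40 50 0 75" --pt "0 0 0 0 50 0 75" --pt "0 0 0 0 0 0 75"

```text
t: 22.22
eef_pos: [393.2, -259.8, 347.0]
tcp_rot: [3.14, 0.069, -0.215]
ft_force: [0.8, 0.3, -0.8]
opening: 0.787
grip_force: 0.0
```

```bash
python3 - <<'E'
from h import *
s=env.state();print(s['t'],s['eef_pos'].round(),s['ft_force'].round(1))
d=shot('top');W=cloud(d);a=d['color'][170:260,280:370,::-1]
e=shot('scene');b=e['color'][120:215,280:380,::-1];V=cloud(e)
cv2.imwrite('pics/fin.png',np.hstack([cv2.resize(a,(400,400)),cv2.resize(b,(400,400))]))
def heights(O,y,xs,n):
    o=[]
    for x in xs:
        z=[]
        for X in(W,V):
            L=(X-O)@BED;m=(abs(L[...,0]-x)<5)&(abs(abs(L[...,1])-y[0])<y[1])&(abs(L[...,2]-20)<40);z.append(np.median(L[m][:,2]).round(1) if m.any() else None)
        o.append((x,*z))
    print(n,o)
heights(LANE,(14,4),(-45,-20,0,20,45,65,70),'gauge');heights(POCK,(8,8),(-90,-65,-30,0,30,65),'brush')
for X in(W,V):
    L=(X-POCK)@BED;m=(abs(L[...,2]-41)<4)&(abs(L[...,1])<40)&(abs(L[...,0])<110);print(rect(L[m][:,:2]))
E
```

```text
22.225 [ 393. -260.  347.] [ 0.8  0.3 -0.8]
gauge [(-45, np.float64(6.1), np.float64(5.6)), (-20, np.float64(6.8), np.float64(6.3)), (0, np.float64(6.4), np.float64(5.5)), (20, np.float64(3.9), np.float64(6.3)), (45, np.float64(5.4), np.float64(6.2)), (65, np.float64(5.1), np.float64(6.2)), (70, np.float64(7.3), np.float64(5.1))]
brush [(-90, np.float64(32.9), np.float64(30.7)), (-65, np.float64(41.6), np.float64(41.2)), (-30, np.float64(41.9), np.float64(41.7)), (0, np.float64(42.7), np.float64(40.6)), (30, np.float64(42.7), np.float64(41.5)), (65, np.float64(42.4), np.float64(40.2))]
(array([-2.1,  3.8]), np.float32(-0.6), array([ 59.4, 167.8]))
(array([-8.4,  0.2]), np.float32(0.6), array([ 55.5, 174. ]))
```

View pics/fin.png

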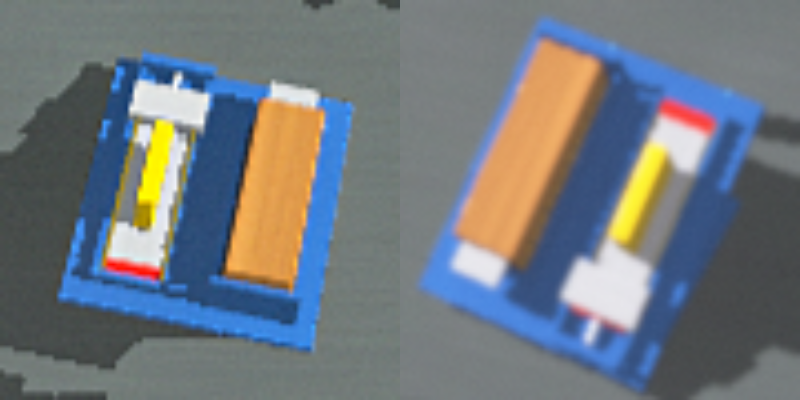

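Both tools lie flat in their compartments. The gauge heel (135,270) is behind the ledge, its toe is under the strap (170,105), and the brush (275,190) has its scraper downhill. I'm handing the job in.

```bash
python3 -c "
from cell import env
print(env.job_done())"
```

```text
the job is handed in; nothing more can be done
None
```

I put both tools away in the blue tray, gauge first, in about 22 s of the 62 s and handed the job in; the final pictures show both lying flat with front ends downhill, the gauge's toe under the strap and heel down behind the ledge, though the hand-in gave no verdict and I did not re-measure the spool, can and square.

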